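# Dress the rest strip of a tube-checking fixture with a lapping pad

### The job

Take the lapping pad out of its tray and dress the checking fixture's ground rest strip: set the sole down flat and centred on the strip at the end beside the clamp tower and draw it along the strip to the other end in one slow, unbroken stroke, pressing steadily with about 10 N (never hard) and not lifting off on the way. Start and finish with the sole's outer end level with the end of the strip, so that the whole strip is dressed. Then set the pad down gently in its pocket in the tray, and leave the other things on the bench where they are.

Things in the scene. Friction and masses are not known exactly. Their poses are not given: they have to be found in the camera images.
- pad: Foam-backed diamond lapping pad, loose, 61 mm tall, about 0.25 kg, standing on its sole in the tray pocket. Origin: centre of the sole's underside; x = its long way, z up. From below: dark steel sole 80 (x) x 40 (y) x 5 mm; 12 mm of stiff foam; black holder plate 88 x 44 mm, 17 to 25 mm above the origin; on it the grip rib.
- pad_grip (a point): Point in the pad's grip rib, 49 mm above the pad's origin. The rib is 70 (along pad x) x 22 (y) mm, from 25 to 61 mm above the origin; take it from above, fingers closing along pad y. The foam gives about 1 mm for each 6 N (7 mm at most) and lets the sole tip about pad y by up to 6 degrees, so that it lies flat on a slight slope.
- tray: Black tool tray lined with grey foam, fixed, 200 (x) x 150 (y) x 26 mm. Origin: centre of its underside, on the table. The pad's pocket is centred on the origin: 104 (x) x 60 (y) mm, floor 8 mm and foam rim 24 mm above the origin. The pad stands in it with its x along the tray's x (either way round).
- fixture: Checking fixture for bent tubes, fixed, 150 (x) x 300 (y) mm. Origin: centre of its underside, on the table. On a dark base plate lies an aluminium bed, hinged at the -y end and propped by a jack screw at the +y end: it slopes up towards +y by 0.5 to 4 degrees, different every time and not given by any pose. It does not move under load.
- strip_tower_end (a point): +y end of the steel rest strip's centre line, where its top would be with the bed level: x = 38, y = 110, z = 54 mm in the fixture. The strip is 28 mm wide (x), 220 mm long (y), 14 mm proud of the bed; only the jack screw's head (x = 0, y = 131, 10 mm proud) is near its end. With the bed sloping by angle a the top is higher by a x (140 mm + y): up to 18 mm here.
- strip_far_end (a point): The strip's other end, likewise: x = 38, y = -110, z = 54 mm in the fixture. A low V rest (at x = -36, y = -75, 44 x 36 mm, up to 86 mm above the table) stands beside this end.
- tower (a point): Middle of the clamp tower's foot on the level bed: x = -36, y = 75, z = 40 mm in the fixture. An aluminium block 44 (x) x 40 (y) mm with a black knob on top, in all up to 145 mm above the table.
- plug_gauge: Bystander: double-ended steel plug gauge, loose, 106 mm long (x), 18 mm thick; origin at the middle of its underside.
- bent_tube: Bystander: bent steel tube with fittings, loose, about 155 x 65 x 16 mm; origin at its middle, on the table.
- tape_dispenser: Bystander: white tape dispenser with a roll, loose, about 90 x 55 x 75 mm; origin at the middle of its underside.
Things that resemble listed ones, but are neither listed nor needed, are in the scene too. What is shaped like the pad but blue or red is not meant.

How it is judged:
On the way, in this order (a step that is already met when the one before it is completed fails the run):
1. sole pressed on the strip, first quarter at the tower end: pad at fixture y 57 to 95 mm, within 8 mm of the strip's centre line and 0.2 rad of its direction, 6 to 16 N for 0.3 s (y of pad in the frame of fixture between 0.057 and 0.095 m and x of pad in the frame of fixture between 0.03 and 0.046 m and z of pad in the frame of fixture above 0.045 m and angle between the x axis of pad and the y axis of fixture, either way round below 0.2 rad and contact force between pad and fixture between 6 and 16 N), for 0.3 s.
2. sole pressed on the strip, next part: pad at fixture y 21 to 55 mm, within 8 mm of the strip's centre line and 0.2 rad of its direction, 6 to 16 N for 0.3 s (y of pad in the frame of fixture between 0.021 and 0.055 m and x of pad in the frame of fixture between 0.03 and 0.046 m and z of pad in the frame of fixture above 0.045 m and angle between the x axis of pad and the y axis of fixture, either way round below 0.2 rad and contact force between pad and fixture between 6 and 16 N), for 0.3 s.
3. sole pressed on the strip, middle: pad at fixture y -19 to 19 mm, within 8 mm of the strip's centre line and 0.2 rad of its direction, 6 to 16 N for 0.3 s (y of pad in the frame of fixture between -0.019 and 0.019 m and x of pad in the frame of fixture between 0.03 and 0.046 m and z of pad in the frame of fixture above 0.045 m and angle between the x axis of pad and the y axis of fixture, either way round below 0.2 rad and contact force between pad and fixture between 6 and 16 N), for 0.3 s.
4. sole pressed on the strip, next part: pad at fixture y -55 to -21 mm, within 8 mm of the strip's centre line and 0.2 rad of its direction, 6 to 16 N for 0.3 s (y of pad in the frame of fixture between -0.055 and -0.021 m and x of pad in the frame of fixture between 0.03 and 0.046 m and z of pad in the frame of fixture above 0.045 m and angle between the x axis of pad and the y axis of fixture, either way round below 0.2 rad and contact force between pad and fixture between 6 and 16 N), for 0.3 s.
5. sole pressed on the strip, far end: pad at fixture y -95 to -57 mm, within 8 mm of the strip's centre line and 0.2 rad of its direction, 6 to 16 N for 0.3 s (y of pad in the frame of fixture between -0.095 and -0.057 m and x of pad in the frame of fixture between 0.03 and 0.046 m and z of pad in the frame of fixture above 0.045 m and angle between the x axis of pad and the y axis of fixture, either way round below 0.2 rad and contact force between pad and fixture between 6 and 16 N), for 0.3 s.
At the end, for the whole second after the job is handed in: The pad stands at rest, upright (within 0.08 rad), on its sole in the tray pocket: its origin within 13 mm of the pocket's centre in x and y and 4 to 12 mm above the tray's origin (x of pad in the frame of tray between -0.013 and 0.013 m and y of pad in the frame of tray between -0.013 and 0.013 m and z of pad in the frame of tray between 0.004 and 0.012 m and angle between pad's own z axis and vertical below 0.08 rad and linear speed of pad below 0.02 m/s); the robot touches nothing.
It fails at once if the pad presses on the fixture with more than 25 N (contact force between pad and fixture above 25 N).
It fails at once if the pad loses contact with the strip on the way: no force while low over the strip's middle 90 mm (y of pad in the frame of fixture between -0.045 and 0.045 m and x of pad in the frame of fixture between 0.018 and 0.058 m and z of pad in the frame of fixture below 0.1 m and contact force between pad and fixture below 0.1 N).
It fails at once if the pad is set down hard: more than 35 N between pad and tray (contact force between pad and tray above 35 N).
It fails at once if a bystander is moved by more than 20 mm (distance of any of plug_gauge, bent_tube, tape_dispenser from where it was at the start of the episode above 0.02 m).
It also fails if it takes over 70 s, if anything falls off the work surface, if the arm or the gripper's body presses on something with over 40 N, if the wrist force passes 120 N, or if a joint passes its speed limit or range.

### The arm

A 6-joint arm with a two-finger parallel gripper is mounted at the origin on the work surface. World frame = base frame: x ahead of the robot, y to its left, z up, the work surface at z = 0. Lengths are in m, angles in rad, forces in N, time in s.
With the tool pointing down it reaches from about 0.35 to 0.975 m from the base axis. Payload 4.9 kg.
Tool frame: the origin (TCP) lies on the centre line of the jaws, within the pads' length; the fingertips stand 8 mm ahead of it and the grasp point (between the pads) lies 11 mm behind it; z points along the fingers, y is the direction in which the jaws open and shut (so a half turn about z gives the same grasp; the last joint's range is limited). The gripper opens to 85 mm and grips with 20 to 120 N. Pads are 22 mm wide; open, the fingers measure 114 mm over their backs; the gripper's body (76 mm by 85 mm) begins 54 mm behind the grasp point. The pads swing forward as they close: fully open they stand 13 mm farther back than shut.
Start: joints at [0.986, 0.053, 1.613, -0, 1.476, -0.119], TCP at [0.281, 0.558, 0.239] pointing down, gripper open.
Joint ranges: [-3.01, 3.01], [-1.01, 2.22], [0.06, 2.58], [-1.02, 4.17], [0.09, 2.62], [-3.14, 3.14]. Speed limits (rad/s): [2.57, 2.57, 3.14, 3.14, 3.14, 3.14].

### API

Orientations are given as a rotation vector (axis times angle).
In Python, from station import get_obs, get_image, calibration, finish_job gives the robot as it stands. The module is installed in compiled form; this text tells all that it offers.
- The arm moves only by the shell command python3 -m jog 'ROWS' [FORCE]. ROWS is JSON, a list of rows, each a list of 7 numbers: the shift along the tool's x, y, z in cm, then the turn, a rotation vector about the tool's x, y, z in rad, then the closure in counts, from 0 (fully open) to 255 (shut). In form: [[dx, dy, dz, ax, ay, az, jaw], ...]. A call has 1 to 8 rows; each row is the pose to reach, as a shift and turn from the pose measured when the call began, along the tool's axes at that moment; what a row does not reach only later rows make up. A row lasts 1/12 s, in which the tool goes at most 41.7 mm and 7.16 degrees, less where a joint would pass 70% of its speed; a pose out of reach is approached as far as the arm can. A call with a gripper value outside its range is refused whole. The fingers move at their own pace and stop on an object; FORCE is the grip in N (left out, the last holds). Time passes only in rows, so rows that repeat a pose let the fingers close. It gives the time, the measured TCP pose, the force and the opening at its end, in the units of the state.
- get_obs(): the state, without advancing time (a new reading comes with each control period).
- get_image(name): name is "side" or "top"; returns the picture (400x640x3 uint8, red, green, blue); there is no depth.
- calibration(name): a dict with "vfov" (degrees; the focal length in pixels is half the picture's height over the tangent of half this angle, whatever the lens; pixels are square), "cx", "cy" (the principal point, pixels), "R" (3x3) and "t" (3): a world point X has camera coordinates R X + t. Camera axes: x right, y down, z forward; pixel columns grow to the right and rows downward; lengths in m; the calibration is good to about 2 mm. A picture is of the moment at which its call begins. calibration takes no time and is no camera call.
- finish_job(): hands the job in, once; it reports no verdict.
The state is a dict: "t": time; "q": joint angles; "dq": joint speeds; "effort": joint torques, N m; "tool_pos": TCP position; "tool_rot": TCP orientation; "contact_force": force on the tool from outside, world axes, zero at the start; "wrist_torque": the same for the moment, N m; "opening": finger opening in m.
Only numpy, scipy, OpenCV 4.12 (cv2) and the standard library are available. Lean on these libraries where they do the work, as an engineer would, in place of code of your own. Each camera call takes 0.05 s, during which the arm holds its last target. There are 200 camera calls.

## Working session

There is one attempt and no reset: what is moved stays moved. The work goes in short steps, Python scripts to look and compute and a shell command to move; the robot and the scene stay as the last step left them, time stands still between calls to the robot, and variables do not carry over. Pictures are saved under pics/ and viewed, about 8 in all and at most 12, crops included, and the job is handed in when it is done.

```bash
mkdir -p pics; python3 - <<'E'
from station import *
import cv2, numpy as np
np.set_printoptions(precision=4,suppress=True)
for n in("top","side"):
    im=get_image(n); cv2.imwrite(f"pics/{n}0.png",im[:,:,::-1]); np.save(f"pics/{n}0.npy",im)
    c=calibration(n); print(n,{k:np.array(v) for k,v in c.items()}, -np.array(c["R"]).T@np.array(c["t"]))
o=get_obs(); print(o)
E
```

```text
top {'vfov': array(45.7694), 'cx': array(318.3125), 'cy': array(196.8454), 'R': array([[ 0.0117, -0.9999,  0.0078],
       [-0.9968, -0.0123, -0.0791],
       [ 0.0791, -0.0068, -0.9968]]), 't': array([-0.053 ,  0.5789,  1.2529])} [ 0.4785 -0.0374  1.2951]
side {'vfov': array(49.3063), 'cx': array(324.3698), 'cy': array(200.7311), 'R': array([[ 0.8429, -0.5379, -0.0091],
       [-0.3263, -0.4977, -0.8036],
       [ 0.4278,  0.6804, -0.5951]]), 't': array([-0.506 ,  0.2248,  0.9661])} [ 0.0866 -0.8176  0.751 ]
{'t': 0.1, 'q': array([ 0.986 ,  0.0533,  1.6141,  0.    ,  1.476 , -0.119 ]), 'dq': array([ 0.    , -0.    , -0.0025,  0.0006, -0.0022, -0.0007]), 'effort': array([  0.0006, -39.4903, -37.1361,  -0.0001,   0.004 ,   0.    ]), 'tool_pos': array([0.2804, 0.558 , 0.2382]), 'tool_rot': array([-0.725 , -3.0561,  0.0027]), 'contact_force': array([-0.0119, -0.3926,  0.6012]), 'wrist_torque': array([ 0.0023,  0.0465, -0.0292]), 'opening': 0.08531845759640266}
```

View pics/top0.png

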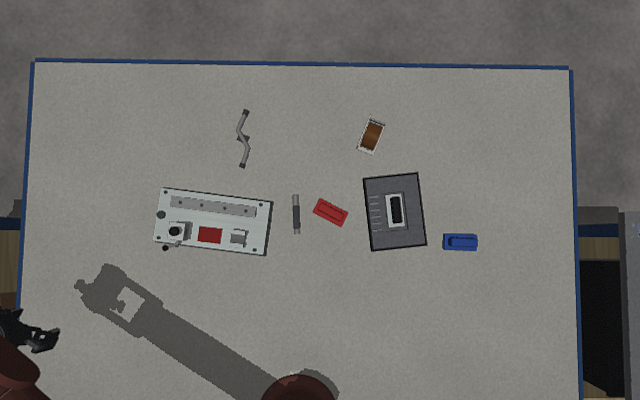

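View pics/side0.png

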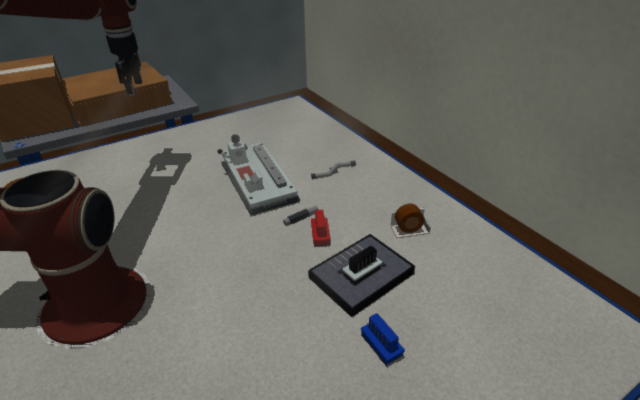

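The top view shows the fixture at about (213,221), with its tower at (176,231) on the left and the strip along (172–256, 200–211). The tray is at (395,211) with a black-ribbed pad at (396,210). Pad-like things are red (330,212), blue (460,242) and the one in the tray. Only the tray one has a black rib and is in the tray, so I'll confirm it in an enlarged crop.

```bash
python3 - <<'E'
import cv2, numpy as np
t=cv2.imread("pics/top0.png"); s=cv2.imread("pics/side0.png")
a=cv2.resize(t[165:260,355:435],None,fx=4.7,fy=4.7,interpolation=cv2.INTER_CUBIC)
b=cv2.resize(t[175:265,145:280],None,fx=5.9,fy=5.9,interpolation=cv2.INTER_CUBIC)
c=cv2.resize(s[230:310,300:420],(414,276),interpolation=cv2.INTER_CUBIC)
cv2.imwrite("pics/fix0.png",b)
h=np.zeros((446,800,3),np.uint8); h[:a.shape[0],:a.shape[1]]=a[:446]; h[:276,386:]=c
cv2.imwrite("pics/tray0.png",h)
E
```

```text
(no output)
```

View pics/tray0.png

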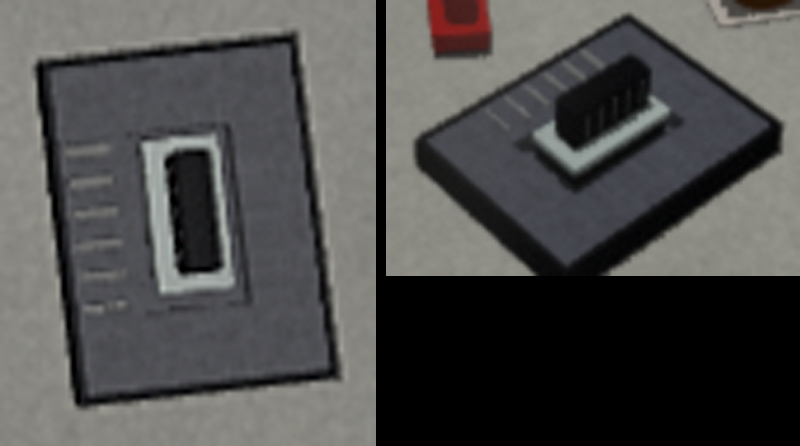

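View pics/fix0.png

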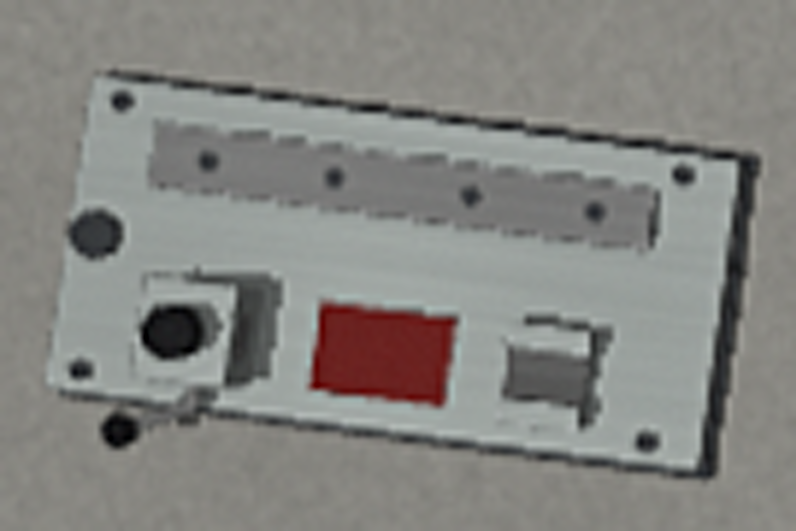

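In the tray the pad has a black rib on a pale-looking plate, in the pocket, so it is the one meant: the others are red and blue and lie loose. The strip's ends in the top view are at about (170.8,201) and (256,211.8). Next come numbers for the pad and tray, plus a side crop of the fixture for height.

```bash
cat > h.py <<'E'
import numpy as np, cv2
from station import calibration
np.set_printoptions(precision=4,suppress=True)
def ray(n,p):
    c=calibration(n); f=200/np.tan(np.radians(c["vfov"])/2); R=np.array(c["R"])
    return -R.T@np.array(c["t"]), R.T@np.array([(p[0]-c["cx"])/f,(p[1]-c["cy"])/f,1])
def plane(n,p,z):
    o,d=ray(n,p); return o+d*(z-o[2])/d[2]
def proj(n,X):
    c=calibration(n); f=200/np.tan(np.radians(c["vfov"])/2)
    x=np.array(c["R"])@X+np.array(c["t"]); return np.array([c["cx"]+f*x[0]/x[2],c["cy"]+f*x[1]/x[2]])
def tri(p,q):
    o,d=ray("top",p); a,b=ray("side",q)
    s=np.linalg.lstsq(np.c_[d,-b],a-o,rcond=None)[0]
    return (o+d*s[0]+a+b*s[1])/2, np.linalg.norm(o+d*s[0]-a-b*s[1])
E
python3 - <<'E'
from h import *
im=cv2.imread("pics/top0.png"); g=im.max(2)
sub=np.zeros_like(g); sub[165:260,355:435]=g[165:260,355:435]
def rect(m,z,name,k=0):
    m=m.astype(np.uint8)
    cs,_=cv2.findContours(m,cv2.RETR_EXTERNAL,cv2.CHAIN_APPROX_NONE)
    c=max(cs,key=cv2.contourArea); r=cv2.minAreaRect(c); b=cv2.boxPoints(r)
    W=np.array([plane("top",p,z) for p in b]); e=W[1]-W[0]; e2=W[2]-W[1]
    print(name,r,"ctr",W.mean(0),"sides",np.linalg.norm(e),np.linalg.norm(e2),"yaws",np.degrees(np.arctan2([e[1],e2[1]],[e[0],e2[0]])))
rect((sub>0)&(sub<100),.013,"tray")
rect((sub>140)&(np.indices(g.shape)[1]>382)&(np.indices(g.shape)[1]<407)&(np.indices(g.shape)[0]>190)&(np.indices(g.shape)[0]<230),.033,"plate")
i=np.indices(g.shape)
rect((sub>0)&(sub<38)&(i[1]>385)&(i[1]<405)&(i[0]>192)&(i[0]<227),.069,"rib")
s=cv2.imread("pics/side0.png")
cv2.imwrite("pics/fixs0.png",cv2.resize(s[130:220,210:310],None,fx=6,fy=6,interpolation=cv2.INTER_CUBIC))
for p in((170.8,201.1),(256,211.8)): print(plane("top",p,.06))
E
```

```text
tray ((394.44366455078125, 211.27133178710938), (74.95365905761719, 57.25221252441406), 83.2901611328125) ctr [ 0.5443 -0.253   0.013 ] sides 0.15663439121010655 0.20331723316228698 yaws [ -82.5361 -173.6073]
plate ((394.4755859375, 209.78048706054688), (32.13557434082031, 15.79171085357666), 83.6598129272461) ctr [ 0.5467 -0.2497  0.033 ] sides 0.042387418625848536 0.08578791789803787 yaws [ -82.9467 -173.7844]
rib ((395.5670471191406, 209.60365295410156), (25.399253845214844, 8.944953918457031), 83.6598129272461) ctr [ 0.5452 -0.2465  0.069 ] sides 0.023313888033243114 0.0658662386656075 yaws [ -82.9534 -173.7624]
[0.5607 0.3386 0.06  ]
[0.5355 0.1161 0.06  ]
```

View pics/fixs0.png

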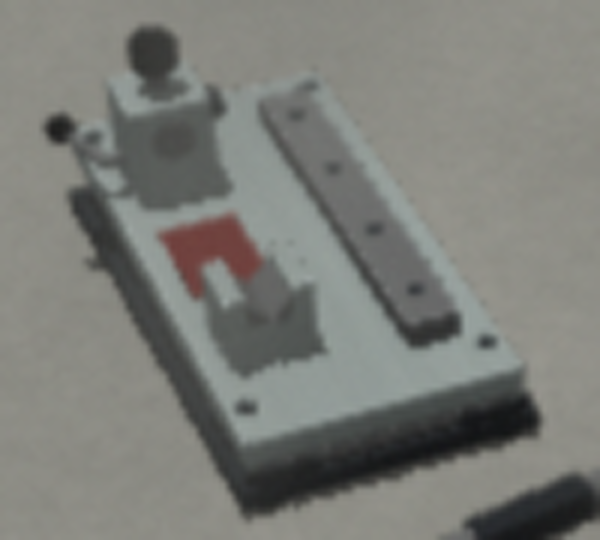

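The side crop shows the strip from about (280,95) to (432,318), with four screw holes that match between the views. I'll triangulate the holes and ends.

```bash
python3 - <<'E'
from h import *
T=[(151,153),(208,160),(334,178),(471,196),(596,211),(656,217)]
S=[(280,95),(297,115),(333,168),(375,229),(416,289),(432,318)]
P=[]
for a,b in zip(T,S):
    p=((a[0]+.5)/5.9-.5+145,(a[1]+.5)/5.9-.5+175); q=((b[0]+.5)/6-.5+210,(b[1]+.5)/6-.5+130)
    X,e=tri(p,q); P.append(X); print(X,e)
P=np.array(P); m=P.mean(0); u=np.linalg.svd(P-m)[2][0]; u*=np.sign(u[1])
print("mid",m,"dir",u,"ang from y",np.degrees(np.arctan2(u[0],u[1])),"slope",np.degrees(np.arcsin(u[2])), "hole dists",np.linalg.norm(np.diff(P,axis=0),axis=1))
s=(P[1:]-m)@u
# plate/rib checks with side
c=calibration("side")
for X in ([.545,-.248,.069],[.545,-.248,.033]): print(proj("side",np.array(X)))
from station import get_obs
from scipy.spatial.transform import Rotation as Ro
print(Ro.from_rotvec(get_obs()["tool_rot"]).as_matrix())
E
```

```text
[0.5605 0.3402 0.0626] 0.0034830732362056463
[0.558  0.3147 0.0633] 0.0028175861254817218
[0.5512 0.2595 0.0606] 0.0021480287144873688
[0.5442 0.1994 0.0577] 0.00190665158773294
[0.5382 0.1445 0.0545] 0.002237138154247438
[0.5347 0.1186 0.0538] 0.005028359224263704
mid [0.5478 0.2295 0.0588] dir [0.1154 0.9923 0.044 ] ang from y 6.633030886020519 slope 2.5197395474351962 hole dists [0.0257 0.0556 0.0606 0.0553 0.0262]
[362.3328 251.349 ]
[361.6693 262.7474]
[[-0.8935  0.4492 -0.001 ]
 [ 0.4492  0.8935 -0.0015]
 [ 0.0002 -0.0018 -1.    ]]
```

Slope is about 2.5° and the strip mid is (0.548, 0.2295), with its direction 6.6° off world y. The pad is near (0.546, -0.249), yaw 6.2°. Next, a helper that converts world targets to tool-axis shifts, then over to the tray.

```bash
cat > go.py <<'E'
# usage: go.py x y z yaw_of_tool_y_deg [tilt_deg: tool x rises] -> shift in tool axes (cm) and turn
import sys; from h import *; from station import get_obs
from scipy.spatial.transform import Rotation as Ro
a=list(map(float,sys.argv[1:]))+[0]
o=get_obs(); R=Ro.from_rotvec(o["tool_rot"]); p=np.array(o["tool_pos"])
w=np.radians(a[3]); t=np.radians(a[4])
y=np.array([np.cos(w),np.sin(w),0]); h=np.array([-y[1],y[0],0]); x=h*np.cos(t)+np.array([0,0,np.sin(t)])
T=Ro.from_matrix(np.c_[x,y,np.cross(x,y)])
print("t",o["t"],"pos",p,"F",o["contact_force"],"open",o["opening"])
print("shift cm",R.inv().apply(np.array(a[:3])-p)*100,"turn",(R.inv()*T).as_rotvec())
E
python3 go.py .546 -.249 .15 -83.8
```

```text
t 0.1 pos [0.2804 0.558  0.2382] F [-0.0119 -0.3926  0.6012] open 0.08531845759640266
shift cm [-59.9758 -60.1521   8.9158] turn [-0.001   0.0023  2.5676]
```

```bash
python3 -m jog '[[-60,-60.2,4,0,0,2.567,0],[-60,-60.2,4,0,0,2.567,0],[-60,-60.2,4,0,0,2.567,0],[-60,-60.2,4,0,0,2.567,0],[-60,-60.2,4,0,0,2.567,0],[-60,-60.2,4,0,0,2.567,0],[-60,-60.2,4,0,0,2.567,0],[-60,-60.2,4,0,0,2.567,0]]' 70; python3 go.py .546 -.249 .15 -83.8
```

```text
t: 0.77
tool_pos: [0.3844, 0.2402, 0.2231]
tool_rot: [2.108, 2.329, -0.001]
contact_force: [0.5, 0.2, 0.1]
opening: 0.0853
t 0.7667 pos [0.3844 0.2402 0.2231] F [0.5326 0.2046 0.109 ] open 0.08527129470201447
shift cm [-50.2713  11.2228   7.3573] turn [0.0007 0.0009 1.562 ]
```

```bash
python3 -m jog '[[-50.3,11.2,7,0,0,1.562,0],[-50.3,11.2,7,0,0,1.562,0],[-50.3,11.2,7,0,0,1.562,0],[-50.3,11.2,7,0,0,1.562,0],[-50.3,11.2,7,0,0,1.562,0],[-50.3,11.2,7,0,0,1.562,0],[-50.3,11.2,7,0,0,1.562,0],[-50.3,11.2,7,0,0,1.562,0]]'; python3 go.py .546 -.249 .15 -83.8
```

```text
t: 1.43
tool_pos: [0.4874, -0.0739, 0.1783]
tool_rot: [2.967, 1.031, -0.0]
contact_force: [0.0, 0.0, -0.2]
opening: 0.0853
t 1.4333 pos [ 0.4874 -0.0739  0.1783] F [ 0.0372  0.0248 -0.2134] open 0.08527460821701736
shift cm [-6.2655 17.3646  2.8438] turn [0.0008 0.0003 0.5608]
```

```bash
python3 -m jog '[[-6.3,17.4,2.8,0,0,0.561,0],[-6.3,17.4,2.8,0,0,0.561,0],[-6.3,17.4,2.8,0,0,0.561,0],[-6.3,17.4,2.8,0,0,0.561,0],[-6.3,17.4,2.8,0,0,0.561,0],[-6.3,17.4,2.8,0,0,0.561,0],[-6.3,17.4,2.8,0,0,0.561,0],[-6.3,17.4,2.8,0,0,0.561,0]]'; python3 go.py .546 -.249 .048 -83.8
python3 - <<'E'
import cv2; from station import *
for n,(a,b,c,d) in {"top":(140,260,340,480),"side":(130,310,290,430)}.items():
    im=get_image(n)[:,:,::-1]; cv2.imwrite(f"pics/{n}1.png",im); globals()[n]=cv2.resize(im[a:b,c:d],(400,400*(b-a)//(d-c)),interpolation=cv2.INTER_CUBIC)
import numpy as np
h=np.zeros((520,800,3),np.uint8); h[:top.shape[0],:400]=top; h[:side.shape[0],400:]=side[:520]; cv2.imwrite("pics/g1.png",h)
E
```

```text
t: 2.1
tool_pos: [0.5455, -0.2487, 0.1499]
tool_rot: [-3.137, -0.171, 0.001]
contact_force: [-0.0, -0.3, -0.0]
opening: 0.0854
t 2.1 pos [ 0.5455 -0.2487  0.1499] F [-0.0064 -0.3342 -0.0485] open 0.08540526850551608
shift cm [ 0.0523  0.0416 10.1949] turn [-0.0003  0.0009  0.001 ]
```

View pics/g1.png

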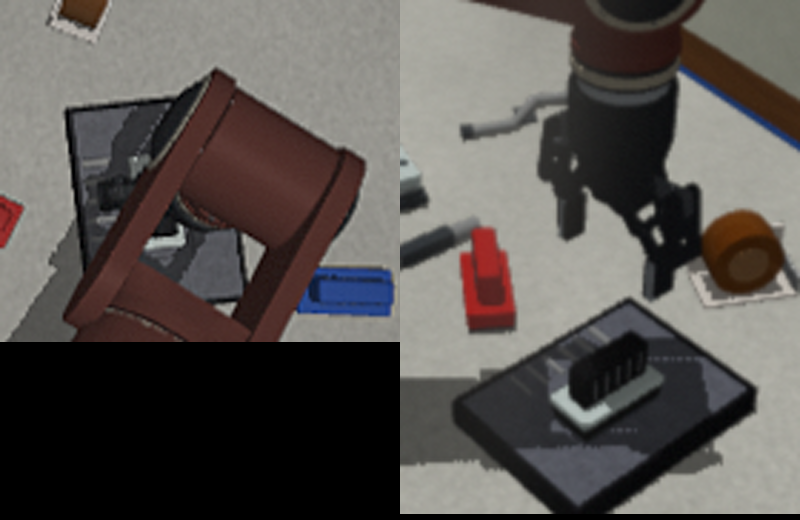

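The fingers at (570,230) and (658,285) in the crop straddle the rib at (610,370) from above, and the dispenser is clear. I'll go down and close.

```bash
python3 -m jog '[[0,0,3,0,0,0,0],[0,0,6,0,0,0,0],[0,0,8,0,0,0,0],[0,0,9,0,0,0,0],[0,0,9.5,0,0,0,0],[0,0,10,0,0,0,0],[0,0,10.1,0,0,0,0],[0,0,10.1,0,0,0,0]]'; python3 -m jog '[[0,0,0,0,0,0,190],[0,0,0,0,0,0,255],[0,0,0,0,0,0,255],[0,0,0,0,0,0,255],[0,0,0,0,0,0,255],[0,0,0,0,0,0,255],[0,0,0,0,0,0,255],[0,0,0,0,0,0,255]]' 70; python3 go.py .546 -.249 .049 -83.8
```

```text
t: 2.87
tool_pos: [0.5465, -0.2484, 0.0507]
tool_rot: [3.135, 0.173, 0.002]
contact_force: [0.1, 0.3, 0.2]
opening: 0.0853
t: 3.53
tool_pos: [0.5469, -0.2491, 0.0513]
tool_rot: [3.134, 0.173, 0.004]
contact_force: [0.6, -2.6, 1.2]
opening: 0.0206
t 3.5333 pos [ 0.5469 -0.2491  0.0513] F [ 0.5687 -2.5693  1.2325] open 0.020640933698703227
shift cm [-0.093  -0.0243  0.2252] turn [ 0.0032 -0.0023  0.0021]
```

```bash
python3 -m jog '[[0,0,-1,0,0,0,255],[0,0,-3,0,0,0,255],[0,0,-6,0,0,0,255],[0,0,-9,0,0,0,255],[0,0,-12,0,0,0,255],[0,0,-14,0,0,0,255],[0,0,-15,0,0,0,255],[0,0,-15,0,0,0,255]]'; python3 - <<'E'
import cv2; from station import *
cv2.imwrite("pics/side2.png",get_image("side")[:,:,::-1]); 
im=cv2.imread("pics/side2.png"); cv2.imwrite("pics/g2.png",cv2.resize(im[120:320,280:440],None,fx=3,fy=3,interpolation=cv2.INTER_CUBIC))
E
python3 go.py .556 .299 .20 -6.63 2.5
```

```text
t: 4.2
tool_pos: [0.5475, -0.249, 0.2041]
tool_rot: [3.132, 0.173, 0.01]
contact_force: [0.2, -0.4, -2.0]
opening: 0.021
t 4.25 pos [ 0.5466 -0.2485  0.2017] F [-0.0944  0.4497 -2.7679] open 0.02089692486076234
shift cm [  6.9681 -54.3129   0.0054] turn [ 0.0342  0.0366 -1.3443]
```

View pics/g2.png

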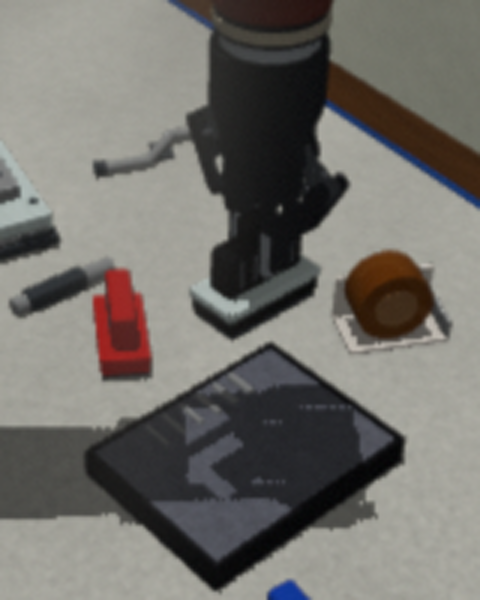

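The pad is held squarely, with its plate centre at about crop (257,281), and the pocket is empty. I'll check the pad offset along the rib, then carry it over in stages.

```bash
python3 -c "
from h import *
print(plane('side',(257.5/3-.5+280,281.5/3-.5+120),.183)-[.5466,-.2485,.183])"
python3 -m jog '[[7,-54.3,0,0.034,0.037,-1.344,255],[7,-54.3,0,0.034,0.037,-1.344,255],[7,-54.3,0,0.034,0.037,-1.344,255],[7,-54.3,0,0.034,0.037,-1.344,255],[7,-54.3,0,0.034,0.037,-1.344,255],[7,-54.3,0,0.034,0.037,-1.344,255],[7,-54.3,0,0.034,0.037,-1.344,255],[7,-54.3,0,0.034,0.037,-1.344,255]]'; python3 go.py .556 .297 .20 -6.63 2.5
```

```text
[-0.0036 -0.0046 -0.    ]
t: 4.92
tool_pos: [0.5503, 0.0866, 0.1971]
tool_rot: [-2.644, -1.65, -0.034]
contact_force: [1.3, -0.3, -2.4]
opening: 0.0208
t 4.9167 pos [0.5503 0.0866 0.1971] F [ 1.2998 -0.3172 -2.3763] open 0.020770461656512255
shift cm [19.1432 -8.734   0.3962] turn [ 0.0035  0.0105 -0.3393]
```

```bash
python3 -m jog '[[19.1,-8.7,0.4,0.003,0.01,-0.339,255],[19.1,-8.7,0.4,0.003,0.01,-0.339,255],[19.1,-8.7,0.4,0.003,0.01,-0.339,255],[19.1,-8.7,0.4,0.003,0.01,-0.339,255],[19.1,-8.7,0.4,0.003,0.01,-0.339,255],[19.1,-8.7,0.4,0.003,0.01,-0.339,255],[19.1,-8.7,0.4,0.003,0.01,-0.339,255],[19.1,-8.7,0.4,0.003,0.01,-0.339,255]]'; python3 go.py .556 .297 .125 -6.63 2.5
```

```text
t: 5.58
tool_pos: [0.5546, 0.2961, 0.1969]
tool_rot: [-2.323, -2.07, -0.042]
contact_force: [0.0, 0.1, -3.4]
opening: 0.0211
t 5.5833 pos [0.5546 0.2961 0.1969] F [ 0.04    0.1199 -3.4437] open 0.02107790740957966
shift cm [-0.1853  0.1557  7.1873] turn [-0.0041  0.0035  0.0006]
```

```bash
python3 -m jog '[[-0.1,0.2,2,0,0,0,255],[-0.1,0.2,4,0,0,0,255],[-0.1,0.2,6,0,0,0,255],[-0.1,0.2,7,0,0,0,255],[-0.1,0.2,7.3,0,0,0,255],[-0.1,0.2,7.3,0,0,0,255]]'; python3 - <<'E'
import cv2; from station import *; import numpy as np
t=get_image("top")[:,:,::-1];s=get_image("side")[:,:,::-1]
a=cv2.resize(t[175:265,145:280],(400,267),interpolation=cv2.INTER_CUBIC); b=cv2.resize(s[120:220,210:310],(600,600),interpolation=cv2.INTER_CUBIC)
cv2.imwrite("pics/top3.png",t);cv2.imwrite("pics/side3.png",s);cv2.imwrite("pics/g3.png",b)
E
python3 go.py .556 .297 .108 -6.63 2.5
```

```text
t: 6.08
tool_pos: [0.5559, 0.2965, 0.1224]
tool_rot: [-2.324, -2.068, -0.038]
contact_force: [0.6, 0.7, -2.4]
opening: 0.0207
t 6.1833 pos [0.5574 0.2975 0.1251] F [ 0.0777 -0.8285 -2.1651] open 0.020526576382392525
shift cm [-0.1379 -0.1258  1.7068] turn [-0.0025  0.0027 -0.0002]
```

View pics/g3.png

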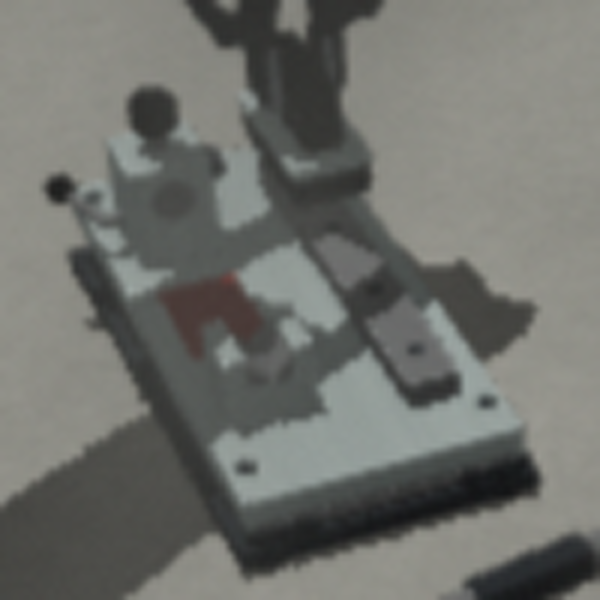

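The pad hovers just above the strip's tower end, its front edge at crop (315,190) lined up with the strip. The pose readings seem to wander, so I'll measure their noise while holding still, since it matters for the pressing force.

```bash
python3 - <<'E'
from h import *; from station import *
A=[]
for i in range(14):
    get_image("side"); o=get_obs(); A.append(np.r_[o["tool_pos"]*np.array(1000.),o["contact_force"],o["q"]])
A=np.array(A); print(A[:,:6]); print(A.std(0))
E
```

```text
[[557.6196 297.8137 125.6464   0.4114   0.3156  -1.9167]
 [557.6856 297.9472 125.8269   0.7696   0.7166  -3.1533]
 [557.5841 298.0616 125.7658  -0.1287   1.2061  -2.9704]
 [557.3971 298.0776 125.4943  -0.3385  -0.1217  -2.3445]
 [557.1975 298.0856 125.22     0.8733  -0.0602  -3.0372]
 [557.0341 298.0517 124.9355   0.4996  -0.4013  -3.9073]
 [556.8691 298.0013 124.6295   0.0452   0.3747  -2.7117]
 [556.7096 297.9699 124.3616   0.2343   0.1581  -3.4587]
 [556.6393 297.9632 124.2182  -0.641    0.458   -3.3788]
 [556.5439 297.9171 124.0364   0.3366  -0.6554  -3.2841]
 [556.5301 297.896  123.9806  -0.0844  -0.4303  -2.8754]
 [556.517  297.8738 123.9134   0.0975   0.8234  -3.7805]
 [556.4956 297.8735 123.8947  -0.4644  -0.2926  -2.741 ]
 [556.502  297.8538 123.8351  -0.3924   0.7462  -2.5351]]
[0.4437 0.086  0.736  0.4445 0.5333 0.5262 0.0002 0.0006 0.0007 0.
 0.0001 0.    ]
```

Noise is small: the wander is slow settling after fast moves. The free Fz reading is about -3 N (pad weight and bias), so contact force is Fz + 3. I'll descend slowly.

```bash
python3 -m jog '[[0,0,0.2,0,0,0,255],[0,0,0.4,0,0,0,255],[0,0,0.6,0,0,0,255],[0,0,0.8,0,0,0,255],[0,0,1.0,0,0,0,255],[0,0,1.1,0,0,0,255],[0,0,1.2,0,0,0,255],[0,0,1.25,0,0,0,255]]'; python3 -m jog '[[0,0,0,0,0,0,255],[0,0,0,0,0,0,255],[0,0,0,0,0,0,255],[0,0,0,0,0,0,255]]'
```

```text
t: 7.55
tool_pos: [0.5565, 0.2983, 0.1112]
tool_rot: [-2.323, -2.07, -0.042]
contact_force: [-0.6, 0.0, -2.6]
opening: 0.021
t: 7.88
tool_pos: [0.5565, 0.2984, 0.1113]
tool_rot: [-2.323, -2.07, -0.042]
contact_force: [0.1, -0.6, -4.2]
opening: 0.021
```

```bash
python3 -m jog '[[0,0,0.05,0,0,0,255],[0,0,0.1,0,0,0,255],[0,0,0.15,0,0,0,255],[0,0,0.2,0,0,0,255],[0,0,0.25,0,0,0,255],[0,0,0.3,0,0,0,255],[0,0,0.3,0,0,0,255]]'
```

```text
t: 8.47
tool_pos: [0.5568, 0.2984, 0.109]
tool_rot: [-2.323, -2.07, -0.043]
contact_force: [-1.5, -1.3, 2.3]
opening: 0.0207
```

```bash
python3 -m jog '[[0,0,0.03,0,0,0,255],[0,0,0.05,0,0,0,255],[0,0,0.05,0,0,0,255],[0,0,0.05,0,0,0,255]]'
```

```text
t: 8.8
tool_pos: [0.5568, 0.2984, 0.1088]
tool_rot: [-2.323, -2.07, -0.043]
contact_force: [-2.7, -2.6, 3.0]
opening: 0.0209
```

```bash
python3 -m jog '[[0,0,0.05,0,0,0,255],[0,0,0.1,0,0,0,255],[0,0,0.1,0,0,0,255],[0,0,0.1,0,0,0,255],[0,0,0.1,0,0,0,255],[0,0,0.1,0,0,0,255]]'
```

```text
t: 9.3
tool_pos: [0.5569, 0.2985, 0.1084]
tool_rot: [-2.323, -2.071, -0.043]
contact_force: [-2.7, -2.1, 5.0]
opening: 0.0209
```

About 8 N of contact. I'll start the stroke along tool -x in short calls.

```bash
python3 -m jog '[[-0.1,0,0.08,0,0,0,255],[-0.2,0,0.1,0,0,0,255],[-0.3,0,0.1,0,0,0,255],[-0.4,0,0.1,0,0,0,255],[-0.5,-0.02,0.1,0,0,0,255],[-0.6,-0.03,0.1,0,0,0,255],[-0.7,-0.04,0.1,0,0,0,255],[-0.8,-0.05,0.1,0,0,0,255]]'
```

```text
t: 9.97
tool_pos: [0.5566, 0.2913, 0.1081]
tool_rot: [-2.324, -2.071, -0.048]
contact_force: [0.2, 3.7, 6.2]
opening: 0.0206
```

```bash
python3 -m jog '[[-0.13,0,0.08,0,0,0,255],[-0.26,0,0.1,0,0,0,255],[-0.39,0,0.1,0,0,0,255],[-0.52,0,0.1,0,0,0,255],[-0.65,-0.02,0.1,0,0,0,255],[-0.78,-0.03,0.1,0,0,0,255],[-0.91,-0.04,0.1,0,0,0,255],[-1.04,-0.05,0.1,0,0,0,255]]'; python3 go.py .5478 .2295 .1 -6.63 2.5
```

```text
t: 10.63
tool_pos: [0.5558, 0.2817, 0.1076]
tool_rot: [-2.324, -2.071, -0.053]
contact_force: [-0.3, 3.7, 5.4]
opening: 0.0205
t 10.6333 pos [0.5558 0.2817 0.1076] F [-0.3024  3.7256  5.4224] open 0.020518642744596444
shift cm [-5.3036 -0.2006  0.5215] turn [ 0.0016 -0.0008  0.0005]
```

```bash
python3 -m jog '[[-0.13,-0.02,0.08,0,0,0,255],[-0.26,-0.05,0.12,0,0,0,255],[-0.39,-0.08,0.13,0,0,0,255],[-0.52,-0.1,0.14,0,0,0,255],[-0.65,-0.13,0.14,0,0,0,255],[-0.78,-0.16,0.14,0,0,0,255],[-0.91,-0.19,0.14,0,0,0,255],[-1.04,-0.22,0.14,0,0,0,255]]'; python3 go.py .5478 .2295 .1 -6.63 2.5
```

```text
t: 11.3
tool_pos: [0.5539, 0.2723, 0.107]
tool_rot: [-2.325, -2.071, -0.06]
contact_force: [1.3, 3.1, 5.9]
opening: 0.0211
t 11.3 pos [0.5539 0.2723 0.107 ] F [1.2562 3.1311 5.8654] open 0.02112325165897503
shift cm [-4.3494 -0.1132  0.4958] turn [ 0.0051 -0.0033  0.0004]
```

```bash
python3 -m jog '[[-0.13,-0.02,0.08,0,0,0,255],[-0.26,-0.05,0.12,0.002,0,0,255],[-0.39,-0.08,0.14,0.003,0,0,255],[-0.52,-0.1,0.15,0.004,-0.001,0,255],[-0.65,-0.12,0.16,0.005,-0.002,0,255],[-0.78,-0.13,0.16,0.006,-0.003,0,255],[-0.91,-0.15,0.16,0.006,-0.003,0,255],[-1.04,-0.15,0.16,0.006,-0.003,0,255]]'; python3 go.py .5478 .2295 .1 -6.63 2.5
```

```text
t: 11.97
tool_pos: [0.5526, 0.263, 0.1063]
tool_rot: [-2.324, -2.07, -0.057]
contact_force: [0.6, 4.4, 7.5]
opening: 0.0209
t 11.9667 pos [0.5526 0.263  0.1063] F [0.6139 4.4267 7.4883] open 0.020935057894376562
shift cm [-3.4091 -0.0892  0.4738] turn [ 0.0025 -0.0031  0.0001]
```

```bash
python3 -m jog '[[-0.13,-0.02,0.08,0,0,0,255],[-0.26,-0.05,0.12,0.002,0,0,255],[-0.39,-0.08,0.13,0.003,0,0,255],[-0.52,-0.1,0.14,0.004,-0.001,0,255],[-0.65,-0.12,0.14,0.004,-0.002,0,255],[-0.78,-0.13,0.14,0.004,-0.003,0,255],[-0.91,-0.14,0.14,0.004,-0.003,0,255],[-1.04,-0.14,0.14,0.004,-0.003,0,255]]'; python3 go.py .5478 .2295 .1 -6.63 2.5
```

```text
t: 12.63
tool_pos: [0.5512, 0.2537, 0.1058]
tool_rot: [-2.324, -2.069, -0.055]
contact_force: [0.7, 4.3, 6.2]
opening: 0.0206
t 12.6333 pos [0.5512 0.2537 0.1058] F [0.7072 4.2522 6.1585] open 0.02060395367999934
shift cm [-2.4685 -0.0605  0.4631] turn [ 0.0015 -0.0028 -0.    ]
```

```bash
python3 -m jog '[[-0.13,-0.02,0.08,0,0,0,255],[-0.26,-0.04,0.12,0.002,0,0,255],[-0.39,-0.06,0.14,0.003,0,0,255],[-0.52,-0.08,0.16,0.004,-0.001,0,255],[-0.65,-0.1,0.16,0.004,-0.002,0,255],[-0.78,-0.11,0.16,0.004,-0.003,0,255],[-0.91,-0.12,0.16,0.004,-0.003,0,255],[-1.04,-0.12,0.16,0.004,-0.003,0,255]]'; python3 go.py .5478 .2295 .1 -6.63 2.5
```

```text
t: 13.3
tool_pos: [0.5502, 0.2444, 0.1052]
tool_rot: [-2.324, -2.069, -0.055]
contact_force: [0.4, 5.5, 6.5]
opening: 0.0209
t 13.3 pos [0.5502 0.2444 0.1052] F [0.3869 5.5406 6.4554] open 0.02090787031014979
shift cm [-1.5336 -0.065   0.4492] turn [ 0.0008 -0.0027 -0.0002]
```

```bash
python3 -m jog '[[-0.13,-0.02,0.08,0,0,0,255],[-0.26,-0.04,0.12,0.002,0,0,255],[-0.39,-0.06,0.14,0.003,0,0,255],[-0.52,-0.08,0.16,0.004,-0.001,0,255],[-0.65,-0.1,0.16,0.004,-0.002,0,255],[-0.78,-0.11,0.16,0.004,-0.003,0,255],[-0.91,-0.12,0.16,0.004,-0.003,0,255],[-1.04,-0.12,0.16,0.004,-0.003,0,255]]'; python3 go.py .5478 .2295 .1 -6.63 2.5
```

```text
t: 13.97
tool_pos: [0.5492, 0.2352, 0.1046]
tool_rot: [-2.323, -2.068, -0.054]
contact_force: [1.0, 5.3, 6.6]
opening: 0.0206
t 13.9667 pos [0.5492 0.2352 0.1046] F [1.0304 5.3365 6.6092] open 0.020647042056162582
shift cm [-0.602  -0.0697  0.4361] turn [ 0.0001 -0.0026 -0.0005]
```

```bash
python3 -m jog '[[-0.13,-0.02,0.08,0,0,0,255],[-0.26,-0.04,0.12,0.002,0,0,255],[-0.39,-0.06,0.14,0.003,0,0,255],[-0.52,-0.08,0.16,0.004,-0.001,0,255],[-0.65,-0.1,0.16,0.004,-0.002,0,255],[-0.78,-0.11,0.16,0.004,-0.003,0,255],[-0.91,-0.12,0.16,0.004,-0.003,0,255],[-1.04,-0.12,0.16,0.004,-0.003,0,255]]'; python3 go.py .5478 .2295 .1 -6.63 2.5
```

```text
t: 14.63
tool_pos: [0.5481, 0.226, 0.1041]
tool_rot: [-2.323, -2.068, -0.053]
contact_force: [0.6, 5.6, 7.7]
opening: 0.0206
t 14.6333 pos [0.5481 0.226  0.1041] F [0.5556 5.5941 7.6731] open 0.020587207075531425
shift cm [ 0.3289 -0.0717  0.4209] turn [-0.0007 -0.0025 -0.0006]
```

```bash
python3 -m jog '[[-0.13,-0.02,0.08,0,0,0,255],[-0.26,-0.04,0.12,0,0,0,255],[-0.39,-0.06,0.14,0,0,0,255],[-0.52,-0.08,0.15,0,-0.001,0,255],[-0.65,-0.1,0.15,0,-0.002,0,255],[-0.78,-0.11,0.15,0,-0.003,0,255],[-0.91,-0.13,0.15,0,-0.003,0,255],[-1.04,-0.14,0.15,0,-0.003,0,255]]'; python3 go.py .5478 .2295 .1 -6.63 2.5
```

```text
t: 15.3
tool_pos: [0.5469, 0.2167, 0.1036]
tool_rot: [-2.325, -2.069, -0.056]
contact_force: [1.2, 4.8, 6.3]
opening: 0.0203
t 15.3 pos [0.5469 0.2167 0.1036] F [1.1823 4.8071 6.2725] open 0.02030575567824731
shift cm [ 1.2638 -0.0624  0.418 ] turn [ 0.0028 -0.0023 -0.0008]
```

```bash
python3 -m jog '[[-0.13,-0.02,0.08,0,0,0,255],[-0.26,-0.04,0.12,0,0,0,255],[-0.39,-0.06,0.14,0,0,0,255],[-0.52,-0.08,0.15,0,-0.001,0,255],[-0.65,-0.1,0.15,0,-0.002,0,255],[-0.78,-0.11,0.15,0,-0.003,0,255],[-0.91,-0.13,0.15,0,-0.003,0,255],[-1.04,-0.14,0.15,0,-0.003,0,255]]'; python3 go.py .5478 .2295 .1 -6.63 2.5
```

```text
t: 15.97
tool_pos: [0.5457, 0.2074, 0.1031]
tool_rot: [-2.328, -2.07, -0.06]
contact_force: [0.2, 4.6, 6.6]
opening: 0.0208
t 15.9667 pos [0.5457 0.2074 0.1031] F [0.202  4.5882 6.6051] open 0.02076815985396432
shift cm [ 2.2003 -0.0533  0.4117] turn [ 0.0062 -0.0021 -0.001 ]
```

Steady at 9–10 N; I'll continue with the small roll correction.

```bash
python3 -m jog '[[-0.13,-0.02,0.08,0,0,0,255],[-0.26,-0.04,0.12,0.002,0,0,255],[-0.39,-0.06,0.14,0.004,0,0,255],[-0.52,-0.08,0.16,0.006,-0.001,0,255],[-0.65,-0.1,0.16,0.007,-0.002,0,255],[-0.78,-0.11,0.16,0.007,-0.003,0,255],[-0.91,-0.12,0.16,0.007,-0.003,0,255],[-1.04,-0.13,0.16,0.007,-0.003,0,255]]'; python3 go.py .5478 .2295 .1 -6.63 2.5
```

```text
t: 16.63
tool_pos: [0.5446, 0.1981, 0.1025]
tool_rot: [-2.326, -2.069, -0.055]
contact_force: [0.9, 4.0, 7.1]
opening: 0.0206
t 16.6333 pos [0.5446 0.1981 0.1025] F [0.8591 3.9669 7.0596] open 0.02060869789881809
shift cm [ 3.1403 -0.0482  0.3916] turn [ 0.0024 -0.0018 -0.0012]
```

```bash
python3 -m jog '[[-0.13,-0.02,0.08,0,0,0,255],[-0.26,-0.04,0.12,0.002,0,0,255],[-0.39,-0.06,0.14,0.004,0,0,255],[-0.52,-0.08,0.15,0.006,-0.001,0,255],[-0.65,-0.1,0.15,0.006,-0.002,0,255],[-0.78,-0.11,0.15,0.006,-0.003,0,255],[-0.91,-0.12,0.15,0.006,-0.003,0,255],[-1.04,-0.13,0.15,0.006,-0.003,0,255]]'; python3 go.py .5478 .2295 .1 -6.63 2.5
```

```text
t: 17.3
tool_pos: [0.5434, 0.1888, 0.1019]
tool_rot: [-2.325, -2.067, -0.052]
contact_force: [1.9, 6.0, 6.8]
opening: 0.0205
t 17.3 pos [0.5434 0.1888 0.1019] F [1.8966 6.0211 6.7571] open 0.02053780157553931
shift cm [ 4.085  -0.0424  0.3778] turn [-0.0004 -0.0015 -0.0014]
```

```bash
python3 -m jog '[[-0.13,-0.02,0.08,0,0,0,255],[-0.26,-0.04,0.12,0,0,0,255],[-0.39,-0.06,0.14,0,0,0,255],[-0.52,-0.08,0.16,0.002,-0.001,0,255],[-0.65,-0.1,0.16,0.002,-0.002,0,255],[-0.78,-0.11,0.16,0.003,-0.003,0,255],[-0.91,-0.12,0.16,0.003,-0.003,0,255],[-1.04,-0.13,0.16,0.003,-0.003,0,255]]'; python3 go.py .5478 .2295 .1 -6.63 2.5
```

```text
t: 17.97
tool_pos: [0.5423, 0.1795, 0.1014]
tool_rot: [-2.325, -2.067, -0.052]
contact_force: [1.2, 6.7, 7.4]
opening: 0.0212
t 17.9667 pos [0.5423 0.1795 0.1014] F [1.1836 6.7314 7.3972] open 0.021160744192237686
shift cm [ 5.0202 -0.038   0.3609] turn [-0.0001 -0.0012 -0.0016]
```

```bash
python3 -m jog '[[-0.13,-0.02,0.08,0,0,0,255],[-0.26,-0.04,0.12,0.002,0,0,255],[-0.39,-0.06,0.14,0.003,0,0,255],[-0.52,-0.08,0.15,0.003,-0.001,0,255],[-0.65,-0.1,0.15,0.003,-0.002,0,255],[-0.78,-0.11,0.15,0.003,-0.003,0,255],[-0.91,-0.12,0.15,0.003,-0.003,0,255],[-1.04,-0.13,0.15,0.003,-0.003,0,255]]'; python3 go.py .5478 .2295 .1 -6.63 2.5
```

```text
t: 18.63
tool_pos: [0.5411, 0.1701, 0.1008]
tool_rot: [-2.326, -2.067, -0.052]
contact_force: [-0.1, 4.7, 7.3]
opening: 0.0207
t 18.6333 pos [0.5411 0.1701 0.1008] F [-0.1043  4.7117  7.273 ] open 0.020725483854822653
shift cm [ 5.9678 -0.0335  0.3461] turn [ 0.     -0.0008 -0.0019]
```

```bash
python3 -m jog '[[-0.13,-0.02,0.08,0,0,0,255],[-0.26,-0.04,0.12,0.002,0,0,255],[-0.39,-0.06,0.14,0.003,0,0,255],[-0.52,-0.08,0.15,0.003,-0.001,0,255],[-0.65,-0.1,0.15,0.003,-0.002,0,255],[-0.78,-0.11,0.15,0.003,-0.003,0,255],[-0.91,-0.12,0.15,0.003,-0.003,0,255],[-1.04,-0.13,0.15,0.003,-0.003,0,255]]'; python3 go.py .5478 .2295 .1 -6.63 2.5
```

```text
t: 19.3
tool_pos: [0.5399, 0.1607, 0.1003]
tool_rot: [-2.326, -2.067, -0.051]
contact_force: [0.9, 5.2, 6.3]
opening: 0.021
t 19.3 pos [0.5399 0.1607 0.1003] F [0.9297 5.2369 6.257 ] open 0.020961231683972435
shift cm [ 6.9135 -0.0266  0.3318] turn [ 0.0001 -0.0004 -0.0021]
```

```bash
python3 -m jog '[[-0.12,-0.02,0.08,0,0,0,255],[-0.2,-0.03,0.12,0,0,0,255],[-0.26,-0.04,0.14,0,0,0,255],[-0.3,-0.05,0.15,0,0,0,255],[-0.3,-0.05,0.15,0,0,0,255],[-0.3,-0.05,0.15,0,0,0,255]]'; python3 go.py .5478 .2295 .1 -6.63 2.5
```

```text
t: 19.8
tool_pos: [0.54, 0.1588, 0.1]
tool_rot: [-2.326, -2.066, -0.056]
contact_force: [-0.4, 5.8, 7.7]
opening: 0.0204
t 19.8 pos [0.54   0.1588 0.1   ] F [-0.4202  5.7754  7.6544] open 0.020361767038776117
shift cm [ 7.1059 -0.0558  0.3336] turn [ 0.002  -0.0031 -0.0024]
```

```bash
python3 - <<'E'
import cv2; from station import *; print(get_obs()["contact_force"])
s=get_image("side")[:,:,::-1]; print(get_obs()["contact_force"])
cv2.imwrite("pics/g4.png",cv2.resize(s[120:220,210:310],(600,600),interpolation=cv2.INTER_CUBIC))
E
```

```text
[-0.4202105   5.77539762  7.65438251]
[0.08309409 5.78636872 8.32282627]
```

View pics/g4.png

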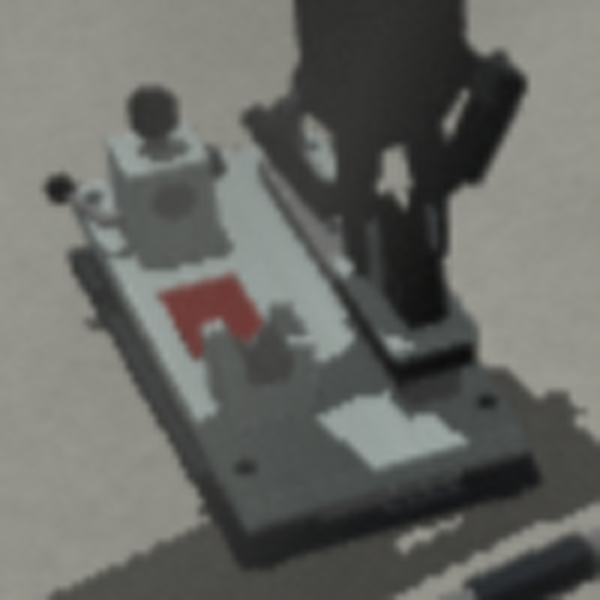

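The pad's outer end at crop (435,365) is level with the strip's far end, at about 10 N. The stroke is done, so I'll lift and carry it back.

```bash
python3 -m jog '[[0,0,-0.5,0,0,0,255],[0,0,-2,0,0,0,255],[0,0,-4,0,0,0,255],[0,0,-6,0,0,0,255],[0,0,-8,0,0,0,255],[0,0,-9,0,0,0,255],[0,0,-10,0,0,0,255],[0,0,-10,0,0,0,255]]'; python3 go.py .545 -.251 .20 -83.8
```

```text
t: 20.52
tool_pos: [0.5397, 0.1537, 0.2009]
tool_rot: [-2.328, -2.067, -0.057]
contact_force: [-0.1, 0.2, -3.1]
opening: 0.0209
t 20.5167 pos [0.5397 0.1537 0.2009] F [-0.1389  0.1583 -3.0639] open 0.02089339897096614
shift cm [-40.0896   5.3106  -1.7419] turn [-0.0281 -0.0414  1.344 ]
```

```bash
python3 -m jog '[[-40.1,5.3,-1.7,-0.028,-0.041,1.344,255],[-40.1,5.3,-1.7,-0.028,-0.041,1.344,255],[-40.1,5.3,-1.7,-0.028,-0.041,1.344,255],[-40.1,5.3,-1.7,-0.028,-0.041,1.344,255],[-40.1,5.3,-1.7,-0.028,-0.041,1.344,255],[-40.1,5.3,-1.7,-0.028,-0.041,1.344,255],[-40.1,5.3,-1.7,-0.028,-0.041,1.344,255],[-40.1,5.3,-1.7,-0.028,-0.041,1.344,255]]'; python3 go.py .5455 -.251 .18 -83.6
```

```text
t: 21.18
tool_pos: [0.5424, -0.1809, 0.1974]
tool_rot: [-3.054, -0.694, -0.011]
contact_force: [0.9, 0.4, -2.4]
opening: 0.0204
t 21.1833 pos [ 0.5424 -0.1809  0.1974] F [ 0.8816  0.352  -2.3708] open 0.020362772723359544
shift cm [-2.7692  6.4692  1.6621] turn [-0.0095 -0.0078  0.3351]
```

```bash
python3 -m jog '[[-1.5,3,0.5,-0.005,-0.004,0.12,255],[-2.4,5.5,1,-0.009,-0.008,0.24,255],[-2.8,6.5,1.7,-0.009,-0.008,0.335,255],[-2.8,6.5,1.7,-0.009,-0.008,0.335,255],[-2.8,6.5,1.7,-0.009,-0.008,0.335,255],[-2.8,6.5,1.7,-0.009,-0.008,0.335,255],[-2.8,6.5,1.7,-0.009,-0.008,0.335,255],[-2.8,6.5,1.7,-0.009,-0.008,0.335,255]]'; python3 -m jog '[[0,0,1,0,0,0,255],[0,0,2.5,0,0,0,255],[0,0,4,0,0,0,255],[0,0,5.5,0,0,0,255],[0,0,7,0,0,0,255],[0,0,8,0,0,0,255],[0,0,8.5,0,0,0,255],[0,0,8.5,0,0,0,255]]';  python3 - <<'E'
import cv2; from station import *
for i in range(8): s=get_image("side")[:,:,::-1]
cv2.imwrite("pics/g5.png",cv2.resize(s[170:320,290:440],(600,600),interpolation=cv2.INTER_CUBIC))
E
python3 go.py .5455 -.251 .054 -83.6
```

```text
t: 21.85
tool_pos: [0.5455, -0.2505, 0.1799]
tool_rot: [-3.136, -0.179, 0.0]
contact_force: [-0.2, 0.1, -2.7]
opening: 0.0208
t: 22.52
tool_pos: [0.5447, -0.2496, 0.0932]
tool_rot: [-3.135, -0.18, 0.004]
contact_force: [-1.7, 0.0, -3.0]
opening: 0.0212
t 22.9167 pos [ 0.546  -0.2507  0.0957] F [-0.4439 -0.413  -3.0393] open 0.020961312896164673
shift cm [-0.0549  0.0235  4.1723] turn [ 0.0006 -0.0011  0.0021]
```

View pics/g5.png

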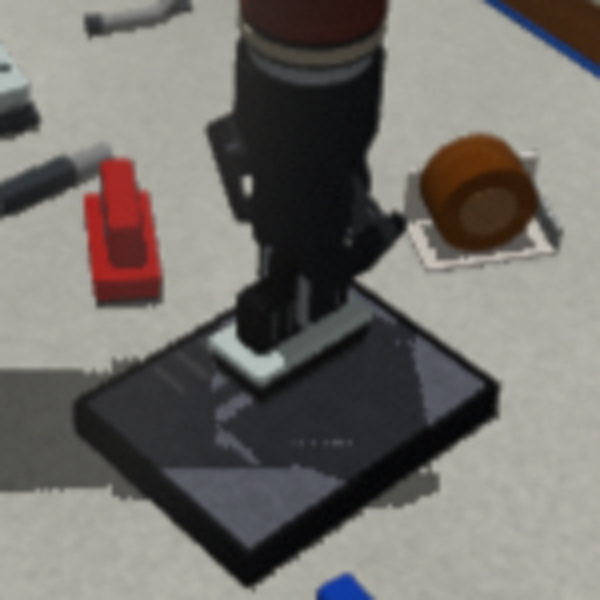

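The pad hovers 44 mm over the pocket, aligned with the tray. I'll lower it in two stages.

```bash
python3 -m jog '[[0,0,0.5,0,0,0,255],[0,0,1.1,0,0,0,255],[0,0,1.7,0,0,0,255],[0,0,2.3,0,0,0,255],[0,0,2.9,0,0,0,255],[0,0,3.4,0,0,0,255],[0,0,3.7,0,0,0,255],[0,0,3.8,0,0,0,255]]'; python3 -m jog '[[0,0,0.0,0,0,0,255],[0,0,0,0,0,0,255],[0,0,0,0,0,0,255],[0,0,0,0,0,0,255]]'; python3 go.py .5455 -.251 .0515 -83.6
```

```text
t: 23.58
tool_pos: [0.5455, -0.2504, 0.0566]
tool_rot: [-3.136, -0.179, 0.0]
contact_force: [0.2, -0.1, -3.6]
opening: 0.0206
t: 23.92
tool_pos: [0.5458, -0.2506, 0.0571]
tool_rot: [3.136, 0.179, 0.001]
contact_force: [-0.4, 0.1, -3.2]
opening: 0.0209
t 23.9167 pos [ 0.5458 -0.2506  0.0571] F [-0.3817  0.0781 -3.2493] open 0.020870793660734188
shift cm [-0.0331  0.0404  0.556 ] turn [ 0.0001 -0.0005  0.0022]
```

No contact with the rim. On down to the floor.

```bash
python3 -m jog '[[0,0,0.08,0,0,0,255],[0,0,0.16,0,0,0,255],[0,0,0.24,0,0,0,255],[0,0,0.32,0,0,0,255],[0,0,0.4,0,0,0,255],[0,0,0.48,0,0,0,255],[0,0,0.5,0,0,0,255],[0,0,0.5,0,0,0,255]]'
```

```text
t: 24.58
tool_pos: [0.5457, -0.2506, 0.052]
tool_rot: [-3.136, -0.179, -0.0]
contact_force: [-0.7, -0.9, -2.8]
opening: 0.0207
```

```bash
python3 -m jog '[[0,0,0.03,0,0,0,255],[0,0,0.06,0,0,0,255],[0,0,0.09,0,0,0,255],[0,0,0.12,0,0,0,255],[0,0,0.12,0,0,0,255],[0,0,0.12,0,0,0,255]]'
```

```text
t: 25.08
tool_pos: [0.5459, -0.2507, 0.0512]
tool_rot: [3.136, 0.179, 0.001]
contact_force: [-1.8, 1.4, 0.6]
opening: 0.0207
```

The pad stands on the pocket floor (about 3.6 N). I'll open and withdraw.

```bash
python3 -m jog '[[0,0,0,0,0,0,160],[0,0,0,0,0,0,100],[0,0,0,0,0,0,0],[0,0,0,0,0,0,0],[0,0,0,0,0,0,0],[0,0,0,0,0,0,0],[0,0,0,0,0,0,0],[0,0,0,0,0,0,0]]'; python3 -m jog '[[0,0,-0.5,0,0,0,0],[0,0,-2,0,0,0,0],[0,0,-4,0,0,0,0],[0,0,-7,0,0,0,0],[0,0,-10,0,0,0,0],[0,0,-13,0,0,0,0],[0,0,-15,0,0,0,0],[0,0,-15,0,0,0,0]]'; python3 go.py .4 .0 .25 -83.6
```

```text
t: 25.75
tool_pos: [0.5458, -0.2507, 0.0512]
tool_rot: [3.136, 0.179, 0.001]
contact_force: [0.3, -0.1, 0.2]
opening: 0.0857
t: 26.42
tool_pos: [0.5485, -0.2523, 0.2084]
tool_rot: [3.13, 0.179, 0.015]
contact_force: [0.8, -0.6, 1.5]
opening: 0.0854
t 26.4167 pos [ 0.5485 -0.2523  0.2084] F [ 0.8458 -0.5907  1.5007] open 0.08541522972641202
shift cm [-11.8484 -26.7219  -4.4612] turn [ 0.0071 -0.0093  0.0023]
```

Moving aside for a clear last look.

```bash
python3 -m jog '[[-11.8,-26.7,-4.4,0,0,0,0],[-11.8,-26.7,-4.4,0,0,0,0],[-11.8,-26.7,-4.4,0,0,0,0],[-11.8,-26.7,-4.4,0,0,0,0],[-11.8,-26.7,-4.4,0,0,0,0],[-11.8,-26.7,-4.4,0,0,0,0],[-11.8,-26.7,-4.4,0,0,0,0],[-11.8,-26.7,-4.4,0,0,0,0]]'; python3 - <<'E'
from h import *; from station import *
im=get_image("top")[:,:,::-1].copy(); s=get_image("side")[:,:,::-1]; cv2.imwrite("pics/top6.png",im)
a=cv2.resize(im[100:260,140:480],(800,376),interpolation=cv2.INTER_CUBIC); b=cv2.resize(s[230:310,300:420],(300,200),interpolation=cv2.INTER_CUBIC)
h=np.zeros((580,800,3),np.uint8); h[:376]=a; h[380:580,:300]=b; cv2.imwrite("pics/g6.png",h)
o=cv2.imread("pics/top0.png")
for n,(r0,r1,c0,c1,lo,hi) in {"tape":(110,160,350,390,150,256),"plug":(188,240,288,304,0,110),"tube":(105,172,230,256,0,110),"plate":(190,230,382,407,140,256)}.items():
    for I in(o,im):
        g=I.max(2)[r0:r1,c0:c1]; y,x=np.nonzero((g>=lo)&(g<hi)); print(n,len(x),x.mean()+c0,y.mean()+r0)
E
```

```text
t: 27.08
tool_pos: [0.3984, 0.0039, 0.2501]
tool_rot: [3.131, 0.187, 0.018]
contact_force: [0.9, -0.6, 0.9]
opening: 0.0853
tape 87 368.11494252873564 141.4712643678161
tape 105 368.12380952380954 141.28571428571428
plug 252 295.92857142857144 214.0079365079365
plug 339 296.14159292035396 221.30678466076697
tube 320 243.415625 137.78125
tube 301 243.51827242524917 137.93023255813955
plate 217 392.7511520737327 210.55760368663596
plate 224 392.6875 210.86607142857142
```

View pics/g6.png

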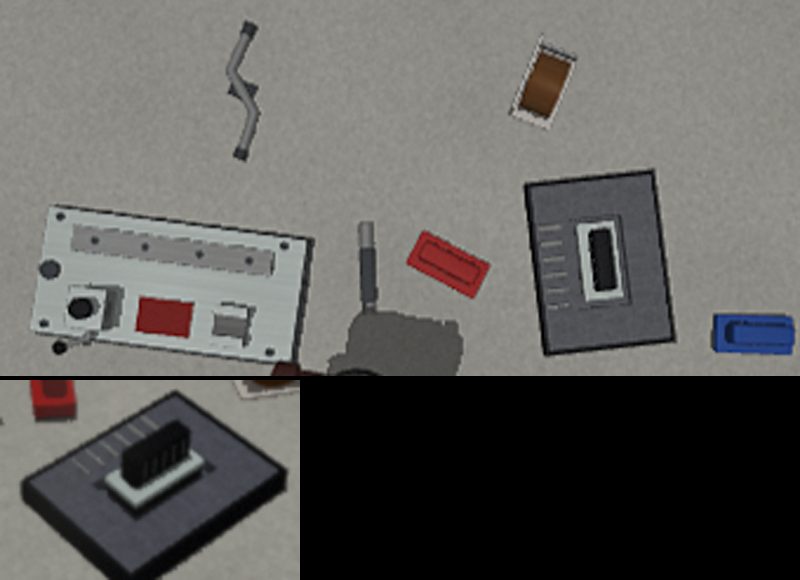

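The pad stands upright in its pocket, its plate at (392.7,210.9) against (392.8,210.6) before. The tape dispenser and tube are unmoved, and the plug gauge's mask shift comes only from the arm's shadow at its lower end. Handing in.

```bash
python3 -c "
from station import *
print(get_obs()['contact_force'],get_obs()['t']); print(finish_job())"
```

```text
[ 0.99855536  0.44104494 -0.09894267] 27.1833
the job is handed in; nothing more can be done
None
```

I dressed the rest strip with one unbroken stroke from the tower end to the far end, put the pad back in its tray pocket, and handed the job in at 27 s.

- **Stroke:** The contact force, read at the end of each call, stayed between about 8 and 11 N. By the arm's readings and the camera-found strip, the pad ran from fixture y of about +71 mm to about -69 mm and stayed within about 2 mm of the centre line. The bed's slope came out at about 2.5° from the cameras and about 3° along the stroke. I kept the tool at 2.5° and let the foam take up the rest.
- **Set-down:** The pad touched the pocket floor at about 4 N. The last picture shows it upright in the pocket, within about 1 mm of where it stood before. The gripper is open and clear.
- **Bystanders:** The tape dispenser and bent tube are unmoved. The plug gauge's automatic check disagreed, with its mask centre shifted 7 px. I put that down to the arm's shadow over its lower end; in the picture the gauge looks to be where it was, but I did not measure it again without the shadow.
- **Pad offset:** One side-view estimate put the pad about 4 mm off the gripper's centre. I took that as measurement bias, and the picture at the end of the stroke showed the sole level with the strip's end.

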